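Pull a cover plate from the rack for the counter

ROBOT

A 6-joint arm with a two-finger parallel gripper is mounted at the origin on the work surface. World frame = base frame: x ahead of the robot, y to its left, z up, the work surface at z = 0. Lengths are in m, angles in rad, forces in N, time in s.
With the tool pointing down it reaches from about 0.275 to 0.825 m from the base axis. Payload 4.9 kg.
Tool frame: the origin (TCP) lies on the centre line of the jaws, within the pads' length; the fingertips stand 19 mm ahead of it and the grasp point (between the pads) is the TCP; z points along the fingers, y is the line along which they close (so a half turn about z gives the same grasp; the last joint's range is limited). The gripper opens to 85 mm and grips with 20 to 120 N. Pads are 22 mm wide; open, the fingers measure 114 mm over their backs; the gripper's body (76 mm by 85 mm) begins 54 mm behind the grasp point. The pads swing forward as they close: fully open they stand 13 mm farther back than shut.
Start: joints at [-1.309, 0.326, -0.193, 1.052, 0, 1.437], TCP at [0.212, -0.507, 0.218] pointing down, gripper open.
Joint ranges: [-2.65, 2.65], [-0.97, 1.79], [-1.3, 1.35], [-1.93, 2.1], [-1.47, 1.37], [-3.14, 3.14]. Speed limits (rad/s): [2.57, 2.57, 3.14, 3.14, 3.14, 3.14].

INTERFACE

Orientations are given as a unit quaternion [w, x, y, z].
In Python, from plant import env gives the robot as it stands.
- The arm moves only by the tool arm_command, never from a script. Its arguments are lists of equal length, an entry for each row: "dp": the shift along the tool's x, y, z in mm, a list of three; "twist": the turn about the tool's z in rad; "claw": the closure, from 0 (fully open) to 1 (shut). A call has 1 to 10 rows; each row shifts and turns the commanded pose from where the row before left it, along the tool's axes as they then stand; what a row does not reach is not made up. A row lasts 1/10 s, in which the tool goes at most 50 mm and 8.59 degrees, less where a joint would pass 70% of its speed; a pose out of reach is approached as far as the arm can. A call with a gripper value outside its range is refused whole. The fingers move at their own pace and stop on an object; the grip force is fixed at half the most. Time passes only in rows, so rows that do not move let the fingers close. It gives the time, the measured TCP pose, the force, the opening and the grip force at its end, in the units of the state.
- env.read_state(): the state, without advancing time (a new reading comes with each control period).
- env.get_image(name): name is "side" or "top" or "wrist"; returns a dict with "frame" (400x640x3 uint8, red, green, blue), "z_map" (400x640 float32, m along the optical axis (not along the pixel's ray), 0 where there is no reading), "mtx" (3x3 intrinsics, pixels), "origin" and "attitude" of the camera in the world. Camera axes: x right, y down, z forward; pixel columns grow to the right and rows downward; lengths in m; the calibration is good to about 2 mm. A picture is of the moment at which its call begins.
- env.job_done(): hands the job in; it is judged then, once.
Trained networks look in the newest picture that a camera, given by its name, has taken for a name from the list of things; names that differ only in an ending like _2 or _b are one class to them, and where a whole thing is asked for, a point or a joint stands for the part that bears it (a point fixed in the world has none). Each returns a list of dicts, best first, with "conf" (0 to 1); they miss things now and then, are a little off and sometimes report something else, mostly with a low value. They report only what shows in the picture. A call takes as long as a camera call.
- env.spot_in(camera, query): "box" ([left, top, right, bottom] in pixels, round what is visible of it).
- env.silhouettes(camera, query): "pixels" (400x640 bool, what is visible of it) and "box" ([left, top, right, bottom] in pixels, round what is visible of it).
- env.place_of(camera, query): "xy" ([column, row] in pixels: a listed point, or the origin of a listed thing).
The state is a dict: "time_s": time; "q": joint angles; "dq": joint speeds; "joint_efforts": joint torques, N m; "position": TCP position; "tcp_rot": TCP orientation; "contact_force": force on the tool from outside, world axes, zero at the start; "moment": the same for the moment, N m; "width": finger opening in m; "grasp_force": force on a finger pad.
Only numpy, scipy, OpenCV 4.12 (cv2) and the standard library are available. Lean on these libraries where they do the work, as an engineer would, in place of code of your own. Each camera call takes 0.05 s, during which the arm holds its last target. There are 200 camera calls.

TASK

In the spare-parts store, draw the tall aluminium end plate (the one with the big window) up out of its leaning slot in the plate rack and stand it on the dark wooden counter stand, lower edge on the ledge, roughly in the middle and lying back flat against the backrest. Let go of it only once it is standing on the ledge, and leave the other plates and everything else on the bench where they are.

Things in the scene. Friction and masses are not known exactly. Their poses are not given: they have to be found in the camera images.
- end_plate: Tall aluminium end plate, 6 thick, 110 wide, 160 mm high, about 250 g; one window 60 wide, 65 to 125 mm above the lower edge, solid bar above it. Origin: middle of the lower edge; x = plate normal, y = along the width, z = up the plate to its upper edge. In the rack z leans 28 degrees from vertical towards the robot's side (the rack's -x).
- rack: Fixed steel rack, base 200 x 136 mm. Origin: centre of underside, z vertical. Three slots at x = -55, 0, 55 mm, floors 22 mm up, leaning 28 degrees towards -x, 70 mm deep along the slope, 11 mm wide between guide strips reaching 25 mm in from each end; end walls 116 mm apart. Any plate may be in any slot, lying on the slot's -x side. Rack and stand may change sides.
- stand: Fixed dark wooden stand. Origin: middle of the ledge's upper face where it meets the backrest's front face, 30 mm up. z = up along the backrest, leaning 28 degrees to the robot's side; x = out of its front face; y = along the ledge. Backrest 90 wide, 100 up, 6 thick; ledge 130 wide, 35 deep, lip 10 high. A plate seated flush has its origin at x = 3, y = 0, z = 0 mm and the same axes.
- blank_plate: Short solid aluminium plate, 6 x 110 x 105 mm high, in another slot of the rack. Origin and axes as for the end plate.
- slot_plate: Short aluminium plate, 6 x 110 x 105 mm high, with a window 70 wide from 40 to 60 mm above its lower edge, in another slot. Origin and axes as for the end plate.
- hub_flange: Dark steel hub flange lying on the bench, 100 mm across, hub 60 across and 30 high. Origin: centre of underside.
- sleeve: Steel cylinder sleeve standing on the bench, 76 across, 80 high. Origin: centre of underside.
- oil_can: Steel can, 68 across, 150 high, standing at the left side. Origin: centre of underside.
- carton: Cardboard carton, 130 x 90 x 70 high, at the right side. Origin: centre of underside.

How it is judged:
By the outcome, as a careful person would: the job done as asked, in the order asked, and still so for the second after the job is handed in, with the robot touching nothing.
It also fails if it takes over 42 s, if anything falls off the work surface, if the arm or the gripper's body presses on something with over 40 N, if the wrist force passes 120 N, or if a joint passes its speed limit or range.

## Working session

There is one attempt and no reset: what is moved stays moved. The work goes in short steps, Python scripts to look and compute and a tool call to move; the robot and the scene stay as the last step left them, time stands still between calls to the robot, and variables do not carry over. Pictures are saved under pics/ and viewed, at most 10 in all, crops included, and the job is handed in when it is done.

Besides the shell and the picture viewer there is one more tool, called by a JSON object that holds its "name" and its "arguments". arm_command: Moves the arm, as the interface text tells. Its arguments: {"type":"object","properties":{"dp":{"type":"array"},"twist":{"type":"array"},"claw":{"type":"array"}},"required":["dp","twist","claw"]}

```bash
mkdir -p pics; ls
cat > h.py <<'E'
import numpy as np, cv2, sys
from scipy.spatial.transform import Rotation as R
from plant import env
def rot(a):
    a=np.array(a,float)
    return a if a.shape==(3,3) else R.from_quat(a[[1,2,3,0]]).as_matrix()
def cloud(im):
    z=im["z_map"];v,u=np.mgrid[:400,:640];K=im["mtx"]
    c=np.stack([(u-K[0][2])/K[0][0]*z,(v-K[1][2])/K[1][1]*z,z],-1)
    return c@rot(im["attitude"]).T+np.array(im["origin"])
def save(im,n): cv2.imwrite("pics/"+n,im["frame"][:,:,::-1])
E
python3 - <<'E'
from h import *
s=env.read_state();print({k:np.round(v,3) for k,v in s.items()})
for n in("top","side"):
    im=env.get_image(n);save(im,n+"1.png");P=cloud(im);np.savez(n+"1.npz",P=P,f=im["frame"])
    print(n,np.round(im["origin"],3),im["attitude"])
    for q in("end_plate","rack","stand","blank_plate","slot_plate","hub_flange","sleeve","oil_can","carton"):
        for d in env.silhouettes(n,q)[:2]:
            m=d["pixels"]&(im["z_map"]>0);print(q,round(d["conf"],2),np.round(d["box"]),np.round(np.median(P[m],0),3),np.round(P[m].min(0),3),np.round(P[m].max(0),3))
E
```

```text
pics
{'time_s': np.float64(0.0), 'q': array([-1.309,  0.327, -0.194,  1.052,  0.   ,  1.437]), 'dq': array([-0.   ,  0.001, -0.002,  0.001,  0.   ,  0.001]), 'joint_efforts': array([-2.0000e-03, -4.4340e+01,  2.6244e+01,  1.6000e-02, -0.0000e+00,
        0.0000e+00]), 'position': array([ 0.212, -0.507,  0.217]), 'tcp_rot': array([-0.001,  0.98 ,  0.197, -0.   ]), 'contact_force': array([-0.233, -0.068,  0.666]), 'moment': array([ 0.005, -0.002, -0.024]), 'grasp_force': np.float64(0.0), 'width': np.float64(0.085)}
top [0.341 0.002 1.134] [-0.07187594  0.70585175 -0.70093109  0.07282011]
end_plate 0.72 [388. 204. 436. 228.] [ 0.517 -0.239  0.11 ] [ 0.482 -0.293 -0.001] [ 0.562 -0.181  0.166]
rack 0.7 [379. 156. 431. 220.] [ 0.623 -0.24   0.009] [ 0.521 -0.32  -0.007] [ 0.719 -0.172  0.112]
stand 0.87 [222. 182. 271. 235.] [0.545 0.193 0.03 ] [ 0.476  0.128 -0.   ] [0.633 0.267 0.12 ]
stand 0.22 [387. 206. 437. 228.] [ 0.513 -0.235  0.117] [ 0.482 -0.293  0.001] [ 0.566 -0.181  0.166]
blank_plate 0.84 [393. 166. 430. 183.] [ 0.636 -0.248  0.092] [ 0.616 -0.3    0.022] [ 0.673 -0.192  0.
[... 795 characters left out ...]
and 0.7 [264. 218. 320. 267.] [0.544 0.211 0.012] [ 0.476  0.086 -0.   ] [0.635 0.27  0.122]
blank_plate 0.64 [333. 138. 345. 153.] [ 0.627 -0.227  0.107] [ 0.618 -0.273  0.034] [ 0.661 -0.19   0.119]
hub_flange 0.73 [334. 208. 365. 231.] [0.433 0.009 0.016] [ 0.389 -0.053  0.002] [0.489 0.048 0.039]
hub_flange 0.53 [252. 287. 282. 334.] [0.444 0.468 0.126] [ 0.422  0.361 -0.003] [0.558 0.49  0.158]
sleeve 0.97 [277. 169. 300. 194.] [0.712 0.    0.053] [ 0.678 -0.115  0.   ] [0.769 0.03  0.088]
oil_can 0.94 [250. 288. 283. 335.] [0.443 0.469 0.132] [ 0.422  0.425 -0.002] [0.489 0.49  0.158]
carton 0.57 [386. 118. 424. 152.] [ 0.447 -0.472  0.067] [ 0.386 -0.655 -0.   ] [ 0.518 -0.454  0.079]
```

Run:
```python
import numpy as np,cv2
a=cv2.imread("pics/top1.png");b=cv2.imread("pics/side1.png")
c=[cv2.resize(x,(390,290),interpolation=cv2.INTER_CUBIC) for x in (a[145:245,370:505],a[165:265,200:335],b[115:200,290:405],b[205:290,230:345])]
cv2.imwrite("pics/c1.png",np.vstack([np.hstack(c[:2]),np.hstack(c[2:])]))
```

```text
(no output)
```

View pics/c1.png

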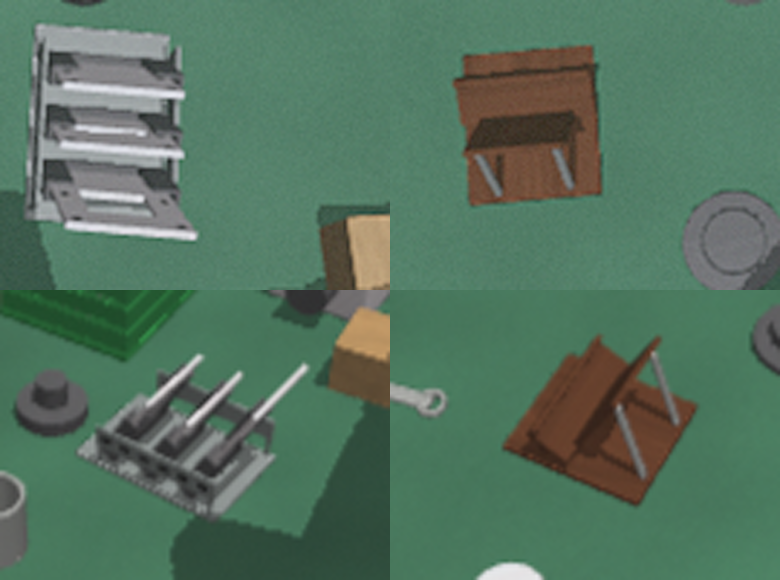

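{"name": "arm_command", "arguments": {"dp": [[0,0,-45],[0,0,-45],[0,0,-40],[30,-25,0],[34,-30,0],[34,-30,0],[34,-30,0],[34,-30,0],[34,-30,0],[34,-30,0]], "twist": [0.132,0.132,0.132,0,0,0,0,0,0,0], "claw": [0,0,0,0,0,0,0,0,0,0]}}

```text
time_s: 2.0
position: [0.4473, -0.3011, 0.3481]
tcp_rot: [0.0, 1.0, -0.0, 0.0]
contact_force: [-0.3, -0.2, -0.4]
width: 0.0852
grasp_force: 0.0
```

{"name": "arm_command", "arguments": {"dp": [[30,-25,0],[30,-25,0],[0,0,0]], "twist": [0,0,0], "claw": [0.45,0.45,0.45]}}

```text
time_s: 2.3
position: [0.5089, -0.2494, 0.3474]
tcp_rot: [-0.001, 1.0, 0.003, 0.0]
contact_force: [1.0, -0.1, -0.4]
width: 0.0471
grasp_force: 0.0
```

Run:
```python
from h import *
s=env.read_state();print({k:np.round(v,3) for k,v in s.items()})
im=env.get_image("wrist");save(im,"w1.png");P=cloud(im);np.savez("w1.npz",P=P,f=im["frame"],mtx=im["mtx"],o=im["origin"],a=rot(im["attitude"]))
print(np.round(im["origin"],3),np.round(rot(im["attitude"]),3),im["mtx"])
for q in("end_plate","rack","blank_plate","slot_plate"):
    for d in env.silhouettes("wrist",q)[:1]:
        m=d["pixels"]&(im["z_map"]>0);print(q,round(d["conf"],2),np.round(d["box"]),np.round(np.median(P[m],0),3))
        if q=="end_plate":np.save("m1.npy",d["pixels"])
```

```text
{'time_s': np.float64(2.3), 'q': array([-5.870e-01,  3.120e-01,  1.150e-01,  1.374e+00,  1.000e-03,
        2.549e+00]), 'dq': array([-0.066, -0.02 , -0.029,  0.005, -0.05 , -0.041]), 'joint_efforts': array([  1.383, -45.221,  28.408,  -0.051,   0.267,   0.248]), 'position': array([ 0.509, -0.249,  0.347]), 'tcp_rot': array([-0.001,  1.   ,  0.003,  0.   ]), 'contact_force': array([ 0.985, -0.133, -0.38 ]), 'moment': array([-0.061, -0.039, -0.017]), 'grasp_force': np.float64(0.0), 'width': np.float64(0.047)}
[ 0.588 -0.249  0.504] [[ 0.005 -0.952 -0.306]
 [-1.    -0.005 -0.   ]
 [-0.001  0.306 -0.952]] [[276.32011758   0.         321.03769633]
 [  0.         276.32011758 200.06645296]
 [  0.           0.           1.        ]]
end_plate 0.61 [266. 131. 354. 198.] [ 0.508 -0.238  0.123]
rack 0.74 [272.  22. 368. 157.] [ 0.659 -0.251  0.039]
blank_plate 0.93 [276.  52. 362.  92.] [ 0.638 -0.248  0.089]
slot_plate 0.65 [278.  92. 357. 134.] [ 0.584 -0.243  0.089]
```

View pics/w1.png

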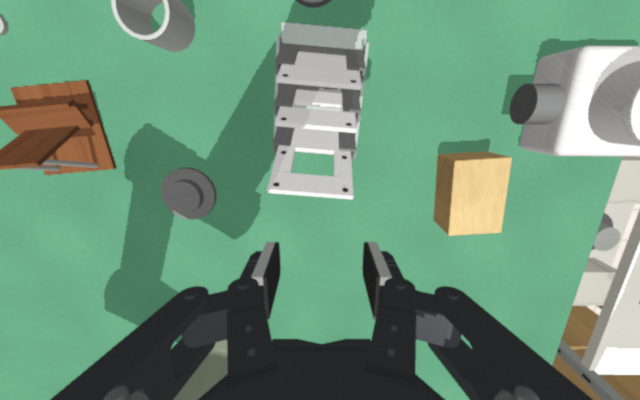

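```bash
cat > fit.py <<'E'
from h import *
from scipy.optimize import least_squares
c,s_=np.cos(np.radians(28)),np.sin(np.radians(28))
def frame(yaw):
    x=np.array([np.cos(yaw),np.sin(yaw),0]);y=np.array([-np.sin(yaw),np.cos(yaw),0]);k=np.array([0,0,1.])
    return np.stack([c*x+s_*k,y,c*k-s_*x],1)   # columns n,y,s
def planefit(Q,x0,y0,z0,off):
    # points Q on the plane n=off of a thing with origin (X,y0,z0): find X and yaw
    f=lambda p:(Q-[p[0],y0,z0])@frame(p[1])[:,0]-off
    r=least_squares(f,[x0,0],loss="soft_l1",f_scale=.002)
    return r.x,np.std(f(r.x)[np.abs(f(r.x))<.004])
def sel(P,o,F,lo,hi):
    L=(P-o)@F
    return np.isfinite(L).all(-1)&(L>lo).all(-1)&(L<hi).all(-1)
E
cat > m.py <<'E'
from fit import *
for v in("w1","top1"):
    P=np.load(v+".npz")["P"]
    for nm,o,off,lo,hi in(("plate",[.565,-.243,.022],.003,[-.006,-.06,.07],[.012,.06,.158]),("blank",[.675,-.243,.022],.003,[-.006,-.06,.07],[.012,.06,.104]),("stand",[.58,.195,.03],0,[-.012,-.043,.015],[.012,.043,.098])):
        o=np.array(o)
        for i in range(4):
            yaw=0 if i==0 else p[1]
            m=sel(P,o,frame(yaw),lo,hi)
            if m.sum()<20:break
            p,sd=planefit(P[m],o[0],o[1],o[2],off);o[0]=p[0]
        else:
            L=(P-o)@frame(p[1])
            b=(np.abs(L[...,0]-off)<.004)
            w=b&(np.abs(L[...,1])<.08)&(L[...,2]>-.005)&(L[...,2]<.17)
            l=L[w]
            print(v,nm,m.sum(),"X",np.round(o,4),"yaw",round(p[1],4),"sd",round(sd,4))
            for a,b_ in((0,.03),(.03,.065),(.075,.1),(.1,.12),(.13,.155)):
                k=(l[:,2]>a)&(l[:,2]<b_)
                if k.sum()>5:
                    ys=l[k,1];print("  s",a,b_,k.sum(),"y",np.round(np.percentile(ys,[1,5,95,99]),4),"inner",np.round([ys[ys<0].max() if (ys<0).any() else 0,ys[ys>0].min() if (ys>0).any() else 0],4))
            print("  smax",np.round(np.percentile(l[:,2],[95,99,100]),4))
E
python3 m.py
```

```text
w1 plate 2329 X [ 0.5612 -0.243   0.022 ] yaw -0.0775 sd 0.0006
  s 0 0.03 302 y [-0.0341 -0.0309  0.0342  0.0376] inner [-0.0001  0.0001]
  s 0.03 0.065 642 y [-0.057  -0.0325  0.0362  0.063 ] inner [-0.0001  0.0001]
  s 0.075 0.1 362 y [-0.0531 -0.0513  0.0539  0.0558] inner [-0.0284  0.0314]
  s 0.1 0.12 330 y [-0.0524 -0.0502  0.054   0.056 ] inner [-0.0283  0.0315]
  s 0.13 0.155 1059 y [-0.0523 -0.048   0.0508  0.0556] inner [-0.0001  0.    ]
  smax [0.1599 0.1609 0.1617]
w1 blank 924 X [ 0.6718 -0.243   0.022 ] yaw -0.0786 sd 0.0005
  s 0 0.03 441 y [-0.0431 -0.0405  0.0269  0.0296] inner [-0.0001  0.0001]
  s 0.03 0.065 549 y [-0.0649 -0.0493  0.0357  0.0512] inner [-0.0001  0.0001]
  s 0.075 0.1 615 y [-0.0608 -0.0566  0.0424  0.0468] inner [-0.0001  0.    ]
  s 0.1 0.12 399 y [-0.0606 -0.0565  0.0426  0.047 ] inner [-0.0001  0.0001]
  smax [0.1057 0.1064 0.1079]
top1 plate 370 X [ 0.5597 -0.243   0.022 ] yaw -0.0775 sd 0.001
  s 0 0.03 85 y [-0.0385 -0.0347  0.0312  0.067 ] inner [-0.0003  0.    ]
  s 0.03 0.065 151 y [-0.0571 -0.0492  0.0632  0.0668] inner [-0.0001  0.0002]
  s 0.075 0.1 64 y [-0.0533 -0.0514  0.0548  0.0561] inner [-0.0281  0.0312]
  s 0.1 0.12 49 y [-0.0526 -0.0514  0.0554  0.056 ] inner [-0.029   0.0323]
  s 0.13 0.155 142 y [-0.0525 -0.0477  0.0531  0.0564] inner [-0.0002  0.0006]
  smax [0.1592 0.1609 0.163 ]
top1 blank 170 X [ 0.6693 -0.243   0.022 ] yaw -0.0708 sd 0.0016
  s 0 0.03 58 y [-0.0482 -0.0445  0.0255  0.0587] inner [-0.0022  0.0008]
  s 0.03 0.065 97 y [-0.0655 -0.0597  0.0552  0.0583] inner [-0.0004  0.0003]
  s 0.075 0.1 77 y [-0.0601 -0.0556  0.0446  0.048 ] inner [-0.0007  0.0018]
  s 0.1 0.12 88 y [-0.0588 -0.0551  0.044   0.0474] inner [-0.0001  0.0007]
  smax [0.1044 0.1064 0.1088]
```

Run:
```python
from fit import *
for v in("top1","side1","w1"):
    P=np.load(v+".npz")["P"].reshape(-1,3)
    Q=P[(P[:,0]>.46)&(P[:,0]<.66)&(P[:,1]>.1)&(P[:,1]<.3)&(P[:,2]>.006)&(P[:,2]<.14)]
    print(v,len(Q))
    for y0 in(.17,.2,.23):
        k=Q[np.abs(Q[:,1]-y0)<.006];k=k[np.argsort(k[:,0])][::2];print(y0,[(int(a*1000),int(b*1000)) for a,_,b in k])
```

```text
top1 2084
0.17 [(481, 9), (481, 6), (484, 7), (484, 6), (490, 9), (492, 10), (495, 11), (495, 7), (498, 7), (501, 9), (504, 8), (506, 10), (510, 6), (511, 116), (511, 115), (513, 6), (514, 117), (514, 116), (516, 116), (517, 112), (517, 112), (521, 106), (521, 103), (524, 9), (525, 98), (526, 93), (529, 89), (529, 89), (533, 84), (533, 82), (537, 75), (537, 73), (538, 73), (542, 65), (542, 64), (546, 59), (546, 56), (550, 51), (551, 48), (555, 42), (555, 39), (559, 34), (559, 33), (562, 31), (563, 29), (565, 33), (565, 31), (566, 29), (568, 34), (568, 31), (570, 35), (571, 33), (574, 32), (574, 32), (576, 36), (576, 35), (578, 39), (578, 36), (580, 42), (581, 36), (583, 41), (584, 39), (586, 42), (587, 47), (588, 58), (588, 57), (589, 55), (589, 54), (591, 57), (591, 54), (594, 56), (595, 53), (599, 45), (600, 44), (611, 9), (612, 6), (617, 8), (617, 7), (620, 8), (623, 7), (624, 6), (629, 9)]
0.2 [(478, 7), (484, 7), (486, 9), (487, 7), (489, 9), (489, 7), (492, 10), (493, 6), (495, 6), (498, 8), (498, 7), (501, 6), (503, 11), (506, 10), (507, 6), (509, 115), (509, 10), (509, 111), 
[... 16185 characters left out ...]
 (591, 52), (593, 48), (593, 50), (593, 48), (593, 48), (594, 46), (594, 45), (600, 9), (600, 8), (600, 8), (601, 9), (602, 8), (602, 7), (602, 7), (603, 9), (603, 9), (603, 8), (603, 7), (605, 9), (605, 8), (605, 7), (606, 9), (606, 9), (606, 8), (606, 8), (608, 8), (608, 8), (608, 7), (608, 7), (609, 8), (609, 7), (610, 6), (611, 9), (611, 8), (611, 8), (613, 9), (613, 7), (613, 7), (614, 9), (614, 8), (614, 8), (614, 6), (616, 10), (616, 9), (616, 8), (616, 8), (617, 9), (617, 8), (617, 8), (619, 10), (619, 8), (619, 8), (619, 7), (620, 8), (620, 7), (620, 7), (622, 10), (622, 9), (622, 8), (622, 8), (623, 9), (623, 8), (624, 8), (624, 7), (624, 6), (625, 9), (625, 8), (625, 7), (627, 7)]
```

Run:
```python
from fit import *
for v in("top1","w1","side1"):
    P=np.load(v+".npz")["P"].reshape(-1,3)
    o=np.array([.559,.2,.03]);y=.08
    for i in range(5):
        m=sel(P,o,frame(y),[-.004 if i>1 else -.008,-.035,.01],[.004 if i>1 else .008,.035,.095]);p,sd=planefit(P[m],o[0],o[1],o[2],0);o[0],y=p
    L=(P-o)@frame(y)
    bk=L[(abs(L[:,0])<.004)&(L[:,2]>.01)&(L[:,2]<.11)&(abs(L[:,1])<.06)]
    lp=L[(L[:,0]>.015)&(L[:,0]<.04)&(L[:,2]>-.01)&(L[:,2]<.014)&(abs(L[:,1])<.09)]
    lf=L[(L[:,0]>.008)&(L[:,0]<.024)&(abs(L[:,2])<.008)&(abs(L[:,1])<.05)]
    f=lambda a:np.round(np.percentile(a,[0,2,98,100]),4)
    print(v,m.sum(),np.round(o,4),round(y,4),sd.round(4),"back y",f(bk[:,1]),"smax",f(bk[:,2]),"ledge y",f(lp[:,1]),"ledge s med",np.median(lf[:,2]).round(4),len(lf))
```

```text
top1 240 [0.5588 0.2    0.03  ] 0.093 0.0005 back y [-0.0461 -0.0453  0.0424  0.0442] smax [0.0102 0.0121 0.1008 0.1039] ledge y [-0.0658 -0.0637  0.0618  0.0645] ledge s med -0.001 198
w1 1182 [0.5596 0.2    0.03  ] 0.0952 0.0004 back y [-0.0475 -0.0459  0.0405  0.0461] smax [0.01   0.0122 0.1009 0.102 ] ledge y [-0.0668 -0.0653  0.0605  0.0657] ledge s med 0.0006 570
side1 50 [0.5607 0.2    0.03  ] 0.0923 0.0002 back y [-0.0454 -0.0439  0.0451  0.0462] smax [0.0104 0.0113 0.1038 0.105 ] ledge y [-0.0655 -0.0631  0.0644  0.0661] ledge s med 0.0017 127
```

{"name": "arm_command", "arguments": {"dp": [[0,0,0],[0,0,0],[0,0,0],[0,0,0],[0,0,0],[0,0,0],[0,0,0],[0,0,0],[0,0,0],[0,0,0]], "twist": [-0.1456,-0.1456,-0.1456,-0.1456,-0.1456,-0.1456,-0.1456,-0.1456,-0.1456,-0.1456], "claw": [0.45,0.45,0.45,0.45,0.45,0.45,0.45,0.45,0.45,0.45]}}

```text
time_s: 3.55
position: [0.5051, -0.2538, 0.3481]
tcp_rot: [0.0, 0.745, 0.667, -0.0]
contact_force: [0.7, -0.5, 0.6]
width: 0.0468
grasp_force: 0.0
```

{"name": "arm_command", "arguments": {"dp": [[0,0,0],[0,0,0],[0,0,0],[0,0,0],[0,0,0],[0,0,0],[0,0,0],[0,0,0],[0,0,0],[0,0,0]], "twist": [-0.1456,-0.1456,-0.1456,-0.1456,-0.1456,-0.1456,-0.1456,-0.1456,-0.1456,-0.1456], "claw": [0.45,0.45,0.45,0.45,0.45,0.45,0.45,0.45,0.45,0.45]}}

```text
time_s: 4.55
position: [0.5051, -0.2538, 0.3481]
tcp_rot: [0.0, 0.113, 0.994, -0.0]
contact_force: [-0.6, 0.6, -0.3]
width: 0.0469
grasp_force: 0.0
```

{"name": "arm_command", "arguments": {"dp": [[0,0,0],[0,0,0],[0,0,0]], "twist": [-0.1456,0,0], "claw": [0.45,0.45,0.45]}}

```text
time_s: 4.85
position: [0.5055, -0.2534, 0.3481]
tcp_rot: [0.0, 0.044, 0.999, -0.0]
contact_force: [-0.4, -0.0, -0.1]
width: 0.0471
grasp_force: 0.0
```

```bash
cat > go.py <<'E'
from h import *
def to(t,yaw):
    s=env.read_state();M=rot(s["tcp_rot"]);cy=np.arctan2(M[1,0],M[0,0])
    print("pos",np.round(s["position"],4),"yaw",cy.round(4),"tilt",np.round(M[:,2],4),"q6",s["q"][5].round(3),"w",s["width"].round(4),"t",s["time_s"])
    print("dp mm",np.round(M.T@(np.array(t)-s["position"])*1000,1),"twist",np.round(-(yaw-cy+np.pi)%(2*np.pi)-np.pi if 0 else -((yaw-cy+np.pi)%(2*np.pi)-np.pi),4))
E
python3 -c "
from go import *
to([.5226,-.1959,.131],np.pi-.0775)"
```

```text
Traceback (most recent call last):
  File "go.py", line 4, in to
    print("pos",np.round(s["position"],4),"yaw",cy.round(4),"tilt",np.round(M[:,2],4),"q6",s["q"][5].round(3),"w",s["width"].round(4),"t",s["time_s"])
                                                                                                                  ^^^^^^^^^^^^^^^^
AttributeError: 'float' object has no attribute 'round'
```

```bash
sed -i 's/cy.round(4)/round(float(cy),4)/;s/s\["q"\]\[5\].round(3)/round(float(s["q"][5]),3)/;s/s\["width"\].round(4)/s["width"]/' go.py
cat > re.py <<'E'
from go import *
from fit import *
im=env.get_image("wrist");save(im,"w2.png");P=cloud(im).reshape(-1,3);print(np.round(im["origin"],4))
for off in(.003,-.003):
    o=np.array([.561,-.2415,.022]);y=-.0775
    for i in range(4):
        m=sel(P,o,frame(y),[off-.003,-.06,.07],[off+.003,.06,.158])
        if m.sum()<20: print(off,m.sum());break
        p,sd=planefit(P[m],o[0],o[1],o[2],off);o[0],y=p
    else: print(off,m.sum(),o.round(4),y.round(4),sd.round(4))
L=(P-o)@frame(y);e=L[(abs(L[:,2]-.16)<.003)&(abs(L[:,0])<.006)]
print("top edge y",np.percentile(e[:,1],[1,99]).round(4),len(e),"n",np.percentile(e[:,0],[2,98]).round(4))
to([.5226,-.1959,.131],np.pi-.0775)
E
python3 re.py
```

```text
Traceback (most recent call last):
  File "re.py", line 1, in <module>
    from go import *
  File "go.py", line 1, in <module>
    from h import *
  File "h.py", line 1, in <module>
    import numpy as np, cv2, sys
  File "re.py", line 2, in <module>
    from fit import *
  File "fit.py", line 2, in <module>
    from scipy.optimize import least_squares
AttributeError: module 're' has no attribute 'compile' (consider renaming 're.py' since it has the same name as the standard library module named 're' and prevents importing that standard library module)
```

```bash
mv re.py remeas.py; python3 remeas.py
```

```text
[ 0.4276 -0.2465  0.5042]
0.003 967 [ 0.5624 -0.2415  0.022 ] -0.0766 0.0003
-0.003 6
top edge y [-0.0531  0.055 ] 483 n [-0.0018  0.0045]
pos [ 0.5056 -0.2532  0.348 ] yaw 3.0535 tilt [ 2.e-04 -1.e-04 -1.e+00] q6 -0.507 w 0.04682559909311694 t 4.9
dp mm [-11.8  58.6 217. ] twist -0.0106
```

View pics/w2.png

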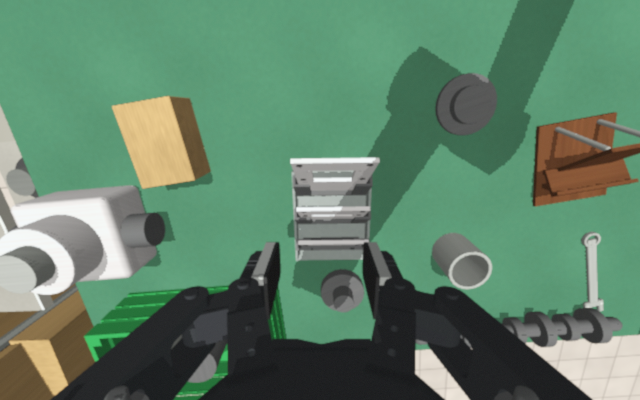

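{"name": "arm_command", "arguments": {"dp": [[-6,29,20],[-6,30,40],[0,0,30],[0,0,0],[0,0,0]], "twist": [-0.01,0,0,0,0], "claw": [0.45,0.45,0.45,0.45,0.45]}}

```text
time_s: 5.4
position: [0.5225, -0.1952, 0.2587]
tcp_rot: [-0.0, 0.038, 0.999, 0.0]
contact_force: [0.5, -0.0, 1.3]
width: 0.0469
grasp_force: 0.0
```

Run:
```python
from go import *
to([.5232,-.1954,.131],np.pi-.0775)
im=env.get_image("wrist");P=cloud(im);s=env.read_state();M=rot(s["tcp_rot"])
L=(P-s["position"])@M*1000
b=(abs(L[...,0])<25)&(abs(L[...,1])<60)&(L[...,2]>-40)&(L[...,2]<30)&(im["z_map"]>0)
l=L[b];print(b.sum())
for sg in(-1,1):
    k=l[np.sign(l[:,1])==sg];print(sg,np.percentile(k,[0,2,98,100],axis=0).round(1).tolist())
    t=k[k[:,2]>10];print("tip",len(t),np.percentile(t,[2,98],axis=0).round(1).tolist() if len(t) else "")
```

```text
pos [ 0.5225 -0.1952  0.2587] yaw 3.066 tilt [-5.e-04  1.e-04 -1.e+00] q6 -0.414 w 0.046851949230819555 t 5.4
dp mm [ -0.7  -0.2 127.7] twist 0.0019
1519
-1 [[-10.8, -36.5, -40.0], [-9.6, -36.0, -39.7], [11.5, -22.7, -17.5], [11.9, -22.5, -14.9]]
tip 0 
1 [[-11.3, 23.9, -40.0], [-9.7, 24.0, -39.5], [11.5, 37.2, -17.3], [11.8, 37.7, -14.2]]
tip 0
```

Run:
```python
from go import *
im=env.get_image("side");save(im,"s2.png");P=cloud(im);s=env.read_state();M=rot(s["tcp_rot"])
L=(P-s["position"])@M*1000
b=(abs(L[...,0])<25)&(abs(L[...,1])<60)&(L[...,2]>-60)&(L[...,2]<45)&(im["z_map"]>0)
l=L[b]
for lo in range(-60,45,5):
    k=l[(l[:,2]>=lo)&(l[:,2]<lo+5)]
    if len(k):print(lo,len(k),k.min(0).round(),k.max(0).round())
v,u=np.where(b);print(u.min(),u.max(),v.min(),v.max())
c=cv2.imread("pics/s2.png")[60:160,290:410];cv2.imwrite("pics/s2c.png",cv2.resize(c,(720,600),interpolation=cv2.INTER_CUBIC))
```

```text
-60 8 [ -2. -29. -58.] [ 13.  32. -55.]
-55 11 [ -6. -32. -55.] [ 10.  38. -50.]
-50 13 [ -5. -27. -50.] [ 11.  36. -45.]
-45 20 [ -6. -29. -45.] [ 13.  39. -41.]
-40 12 [ -9. -27. -39.] [ 11.  38. -35.]
-35 17 [-12. -28. -35.] [ 12.  38. -31.]
-30 19 [-12. -30. -30.] [ 11.  35. -25.]
-25 10 [-10. -25. -25.] [ 11.  35. -21.]
-20 5 [-10. -26. -20.] [  7.  30. -18.]
-15 1 [ -7. -28. -14.] [ -7. -28. -14.]
354 369 107 125
```

View pics/s2c.png

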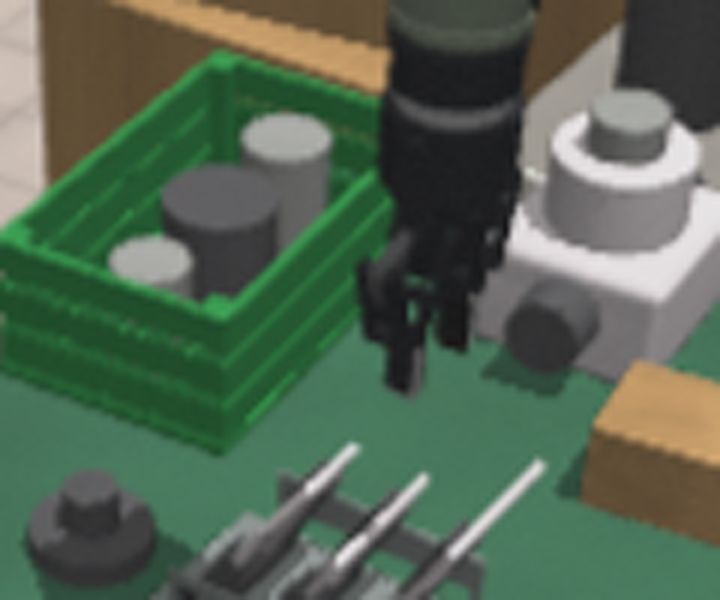

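{"name": "arm_command", "arguments": {"dp": [[-0.5,0,40],[0,0,40],[0,0,30],[0,0,17],[0,0,0],[0,0,0]], "twist": [0,0,0,0,0,0], "claw": [0.45,0.45,0.45,0.45,0.45,0.45]}}

```text
time_s: 6.1
position: [0.5243, -0.196, 0.1328]
tcp_rot: [0.001, 0.038, 0.999, -0.001]
contact_force: [0.5, -0.1, -0.1]
width: 0.047
grasp_force: 0.0
```

Run:
```python
from go import *
from fit import frame
to([.5232,-.1954,.131],np.pi-.0775)
o=np.array([.5618,-.241,.022]);F=frame(-.0775)
s=env.read_state();M=rot(s["tcp_rot"])
for n in("wrist","side"):
    im=env.get_image(n);save(im,n+"3.png");P=cloud(im);L=(P-s["position"])@M*1000
    Q=(P-o)@F*1000
    b=(abs(L[...,0])<14)&(abs(L[...,1])<45)&(L[...,2]>-60)&(L[...,2]<30)&(im["z_map"]>0)
    b&=~((abs(Q[...,0])<5)&(Q[...,2]<163))
    l=L[b]
    for lo in range(-40,30,5):
        k=l[(l[:,2]>=lo)&(l[:,2]<lo+5)]
        if len(k):print(n,lo,len(k),k.min(0).round(),k.max(0).round())
w=cv2.imread("pics/wrist3.png")[100:340,160:480];d=cv2.imread("pics/side3.png")[80:180,300:400]
cv2.imwrite("pics/ws3.png",np.hstack([cv2.resize(w,(440,330)),cv2.resize(d,(330,330),interpolation=cv2.INTER_CUBIC)]))
```

```text
pos [ 0.5243 -0.196   0.1328] yaw 3.0664 tilt [ 0.0021 -0.0011 -1.    ] q6 -0.414 w 0.046964452934654406 t 6.1
dp mm [1.1 0.5 1.8] twist 0.0023
wrist -40 407 [-11. -37. -40.] [ 11.  37. -35.]
wrist -35 372 [-11. -37. -35.] [ 11.  38. -30.]
wrist -30 324 [-11. -37. -30.] [ 11.  38. -25.]
wrist -25 237 [-12. -35. -25.] [ 11.  35. -20.]
wrist -20 87 [-10. -29. -20.] [ 10.  29. -15.]
side -40 12 [-11. -27. -39.] [ 11.  38. -36.]
side -35 14 [-11. -32. -34.] [ 10.  36. -30.]
side -30 13 [-10. -29. -30.] [ 10.  35. -26.]
side -25 7 [-10. -30. -24.] [ 10.  26. -20.]
side -20 4 [ -7. -27. -19.] [  6.  29. -16.]
```

View pics/ws3.png

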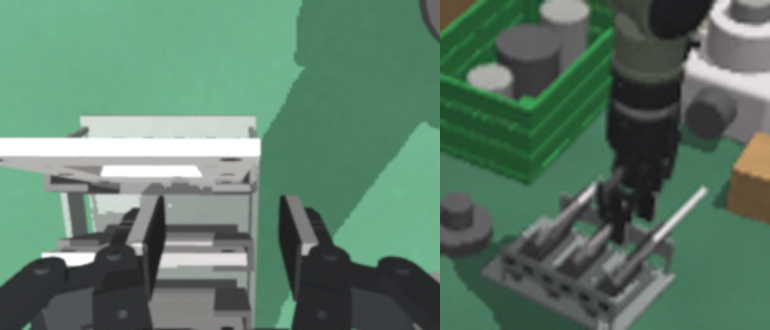

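{"name": "arm_command", "arguments": {"dp": [[0.5,0.5,15],[0,0,12],[0,0,10],[0,0,0],[0,0,0]], "twist": [0,0,0,0,0], "claw": [0.45,0.45,0.45,0.45,0.45]}}

```text
time_s: 6.7
position: [0.5227, -0.1944, 0.0942]
tcp_rot: [-0.0, 0.037, 0.999, 0.0]
contact_force: [0.7, -0.1, 0.3]
width: 0.0472
grasp_force: 0.0
```

```bash
cat > tip.py <<'E'
from go import *
from fit import frame
o=np.array([.5618,-.241,.022]);F=frame(-.0775)
s=env.read_state();M=rot(s["tcp_rot"])
to([.5232,-.1954,.095],np.pi-.0775)
for n in("wrist","side"):
    im=env.get_image(n);save(im,n+"4.png");P=cloud(im);L=(P-s["position"])@M*1000
    Q=(P-o)@F*1000
    b=(abs(L[...,0])<14)&(abs(L[...,1])<45)&(L[...,2]>-40)&(L[...,2]<30)&(im["z_map"]>0)&~((abs(Q[...,0])<5)&(Q[...,2]<163))
    print(n,"max z of finger",[np.percentile(L[b&(np.sign(L[...,1])==g)][:,2],[95,99,100]).round(1) for g in(-1,1) if (b&(np.sign(L[...,1])==g)).any()])
    # finger points in plate frame
    b2=b&(L[...,1]<0);print(" inner finger plate frame min/max",Q[b2].min(0).round(),Q[b2].max(0).round())
    pl=(abs(Q[...,0]-3)<3)&(Q[...,2]>128)&(Q[...,2]<158)&(abs(Q[...,1])<60)
    if pl.any():print(" plate y range",np.percentile(Q[pl][:,1],[1,99]).round(1),"n",np.median(Q[pl][:,0]).round(2))
E
python3 tip.py
```

```text
pos [ 0.5227 -0.1944  0.0942] yaw 3.0674 tilt [-3.e-04  1.e-04 -1.e+00] q6 -0.414 w 0.04715061985429651 t 6.7
dp mm [-0.6 -1.  -0.8] twist 0.0033
wrist max z of finger [array([-20.7, -18.3, -16.9]), array([-18.3,  13.5,  14. ])]
 inner finger plate frame min/max [ 5.  6. 96.] [ 24.  20. 124.]
 plate y range [-47.  -46.8] n 3.22
side max z of finger [array([-14.6,   5.4,  10.4]), array([14.2, 14.6, 14.7])]
 inner finger plate frame min/max [-5. 15. 73.] [ 21.  42. 120.]
 plate y range [ 4.6 55.7] n 1.6
```

{"name": "arm_command", "arguments": {"dp": [[-0.5,-0.5,-1.5],[0,0,0],[0,0,0],[0,0,0],[0,0,0],[0,0,0]], "twist": [0,0,0,0,0,0], "claw": [0.45,1,1,1,1,1]}}

```text
time_s: 7.4
position: [0.5235, -0.1952, 0.0964]
tcp_rot: [0.0, 0.037, 0.999, -0.0]
contact_force: [-0.8, 0.9, 4.9]
width: 0.0222
grasp_force: 58.6
```

```bash
python3 tip.py
```

```text
pos [ 0.5235 -0.1952  0.0964] yaw 3.0673 tilt [ 9.e-04 -7.e-04 -1.e+00] q6 -0.415 w 0.0222187860890756 t 7.4
dp mm [ 0.3 -0.2  1.4] twist 0.0032
wrist max z of finger [array([-18.7, -16.4, -15. ]), array([-19. , -16.5, -14.7])]
 inner finger plate frame min/max [ 5. 18. 96.] [ 25.  32. 126.]
 plate y range [-45.9   9.1] n 3.16
side max z of finger [array([-3.9, 11.2, 15. ]), array([13.9, 15. , 15.3])]
 inner finger plate frame min/max [-5. 25. 70.] [ 18.  39. 122.]
 plate y range [52.3 54. ] n 1.71
```

{"name": "arm_command", "arguments": {"dp": [[4.7,0,-8.8],[4.7,0,-8.8],[0,0,0]], "twist": [0,0,0], "claw": [1,1,1]}}

```text
time_s: 7.8
position: [0.5137, -0.1943, 0.1145]
tcp_rot: [0.0, 0.037, 0.999, -0.0]
contact_force: [0.4, -0.7, -1.8]
width: 0.0221
grasp_force: 59.2
```

```bash
cat > held.py <<'E'
from go import *
from scipy.optimize import least_squares
# free plane fit of the held plate's upper face + its axes, guess from TCP (grip point in plate frame known)
s=env.read_state();M=rot(s["tcp_rot"]);T=np.array(s["position"])
def held(yaw0,cam="wrist",tag=None):
    from fit import frame
    F=frame(yaw0);r=np.array([-.0385,.0455-.0,.0742])  # TCP - origin in (xhat,yhat,z)
    xh=np.array([np.cos(yaw0),np.sin(yaw0),0]);yh=np.array([-np.sin(yaw0),np.cos(yaw0),0])
    o=T-(r[0]*xh+r[1]*yh+r[2]*np.array([0,0,1]))
    im=env.get_image(cam);P=cloud(im)[im["z_map"]>0]
    if tag:save(im,tag)
    L=(P-o)@F
    m=(abs(L[:,0]-.003)<.012)&(abs(L[:,1])<.058)&(L[:,2]>.126)&(L[:,2]<.158)&~((L[:,1]>.01)&(L[:,0]>.008))
    Q=P[m];c=np.median(Q,0)
    for i in range(4):
        n=np.linalg.svd(Q-Q.mean(0),full_matrices=False)[2][2];n*=np.sign(n[2])
        d=(P[m]-Q.mean(0))@n;Q=P[m][abs(d)<.0025]
    lean=np.degrees(np.arcsin(n[2]));yaw=np.arctan2(n[1],n[0])
    print(cam,len(Q),"lean",lean.round(2),"yaw",yaw.round(4),"expected offset n",((Q.mean(0)-o)@F).round(4))
    y=np.array([-np.sin(yaw),np.cos(yaw),0]);z=np.cross(n,y)
    K=(P-Q.mean(0));a=abs(K@n)<.003;
    K=K[a];ky,kz=K@y,K@z
    k=(abs(ky)<.13)&(abs(kz)<.12)
    e=np.stack([ky[k],kz[k]],1)
    if len(e)>50:
        print("  smax by y", [ (round(v,3),np.percentile(e[abs(e[:,0]-v)<.008][:,1],98).round(4)) for v in(-.03,-.01,.01,.03) if (abs(e[:,0]-v)<.008).sum()>8],"ymin..max upper",np.percentile(e[e[:,1]>0][:,0],[1,99]).round(4))
    return n
if __name__=="__main__":
    y=float(sys.argv[1]);print("t",s["time_s"],"T",T.round(4),"F",np.round(s["contact_force"],1),"w",s["width"]);held(y,"wrist","hw_%s.png"%s["time_s"]);held(y,"top")
E
python3 held.py -.0775
```

```text
t 7.8 T [ 0.5137 -0.1943  0.1145] F [ 0.4 -0.7 -1.8] w 0.02212303364443843
wrist 1614 lean 62.09 yaw 3.0675 expected offset n [ 0.0025 -0.0047  0.1576]
  smax by y [(-0.03, np.float64(0.0212)), (-0.01, np.float64(0.0499)), (0.01, np.float64(0.0029)), (0.03, np.float64(0.0029))] ymin..max upper [-0.0996  0.0448]
  return _methods._mean(a, axis=axis, dtype=dtype,
  ret = um.true_divide(
held.py:16: RuntimeWarning: Mean of empty slice.
  n=np.linalg.svd(Q-Q.mean(0),full_matrices=False)[2][2];n*=np.sign(n[2])
Traceback (most recent call last):
  File "held.py", line 29, in <module>
    y=float(sys.argv[1]);print("t",s["time_s"],"T",T.round(4),"F",np.round(s["contact_force"],1),"w",s["width"]);held(y,"wrist","hw_%s.png"%s["time_s"]);held(y,"top")
                                                                                                                                                         ~~~~^^^^^^^^^
  File "held.py", line 16, in held
    n=np.linalg.svd(Q-Q.mean(0),full_matrices=False)[2][2];n*=np.sign(n[2])
      ~~~~~~~~~~~~~~~~~~~~~~~~~~~~~~~~~~~~~~~~~~~~~~~~~^^^
IndexError: index 2 is out of bounds for axis 0 with size 0
```

{"name": "arm_command", "arguments": {"dp": [[6,0,-11.3],[7,0,-13.2],[7,0,-13.2],[7,0,-13.2],[7,0,-13.2],[5,0,-15],[0,0,-20],[0,0,-20],[0,0,0],[0,0,0]], "twist": [0,0,0,0,0,0,0,0,0,0], "claw": [1,1,1,1,1,1,1,1,1,1]}}

```text
time_s: 8.9
position: [0.4747, -0.1914, 0.2326]
tcp_rot: [0.0, 0.037, 0.999, -0.0]
contact_force: [0.7, -0.3, -2.1]
width: 0.0222
grasp_force: 59.8
```

```bash
cat > held.py <<'E'
from go import *
from fit import frame
R0=np.array([-.0417,.0427,.0744])   # TCP - plate origin at the grip, along plate's (horizontal x, y, vertical)
def held(tag):
    s=env.read_state();M=rot(s["tcp_rot"]);T=np.array(s["position"])
    yaw=np.arctan2(-M[1,0],-M[0,0])-.0033
    F=frame(yaw);xh=np.array([np.cos(yaw),np.sin(yaw),0]);yh=F[:,1]
    o=T-(R0[0]*xh+R0[1]*yh+R0[2]*np.array([0,0,1]))
    im=env.get_image("wrist");save(im,tag);P=cloud(im)[im["z_map"]>0];L=(P-o)@F
    # upper edge face, lateral axes n,y
    m=(abs(L[:,2]-.16)<.012)&(abs(L[:,0])<.012)&(abs(L[:,1])<.065)&(L[:,1]<.02);l=L[m]
    A=np.c_[l[:,0],l[:,1],np.ones(len(l))]
    w=np.ones(len(l),bool)
    for i in range(6):
        c=np.linalg.lstsq(A[w],l[w,2],rcond=None)[0];w=abs(l[:,2]-A@c)<.0015
    e=l[w]
    print("t",s["time_s"],"T",T.round(4),"yaw",yaw.round(4),"F",np.round(s["contact_force"],1),"w",round(float(s["width"]),4),"\n origin",o.round(4),"pts",w.sum(),
     "\n top edge: lean err deg",np.degrees(c[0]).round(2),"roll deg",np.degrees(c[1]).round(2),"s at y=0",c[2].round(4),"n",np.percentile(e[:,0],[3,97]).round(4),"y",np.percentile(e[:,1],[1,99]).round(4),
     "yaw err",np.polyfit(e[:,1],e[:,0],1)[0].round(4))
    return o,yaw
if __name__=="__main__": held(sys.argv[1])
E
python3 held.py h1.png
```

```text
t 8.9 T [ 0.4747 -0.1914  0.2326] yaw -0.0777 F [ 0.7 -0.3 -2.1] w 0.0222 
 origin [ 0.5129 -0.2372  0.1582] pts 3479 
 top edge: lean err deg -0.62 roll deg 0.28 s at y=0 0.16 n [-0.0023  0.0034] y [-0.0542  0.0192] yaw err 0.0035
```

View pics/h1.png

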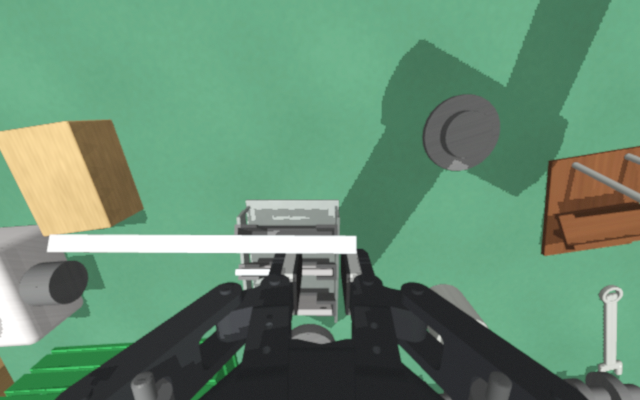

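{"name": "arm_command", "arguments": {"dp": [[0,0,-5],[0,0,-5],[0,0,0],[0,0,0],[0,0,0]], "twist": [-0.05,-0.06,-0.06,0,0], "claw": [1,1,1,1,1]}}

```text
time_s: 9.45
position: [0.4743, -0.191, 0.2413]
tcp_rot: [-0.001, -0.047, 0.999, 0.001]
contact_force: [-0.2, -0.8, -1.7]
width: 0.0221
grasp_force: 59.8
```

```bash
cat > tgt.py <<'E'
from go import *
from fit import frame
S=np.array([.5595,.1995,.030]);Y=.094
def tgt(n,y,s,off=(0,0,0)):
    F=frame(Y);xh=np.array([np.cos(Y),np.sin(Y),0])
    return S+F@np.array([n,y,s])/1000+(-.0417*xh+.0427*F[:,1]+[0,0,.0744])
if __name__=="__main__": to(tgt(*map(float,sys.argv[1:4])),np.pi+Y+.0033)
E
python3 tgt.py 9 0 140
```

```text
pos [ 0.4743 -0.191   0.2413] yaw -3.0471 tilt [-0.0018  0.001  -1.    ] q6 -0.622 w 0.02212427386707506 t 9.45
dp mm [-22.3 423.4   9.5] twist -0.0028
```

{"name": "arm_command", "arguments": {"dp": [[-1,10,0],[-2,22,0],[-3,35,0],[-3,40,0],[-3,40,0],[-3,40,0],[-3,40,0],[-2,40,0],[-2,40,0],[0,40,0]], "twist": [-0.003,0,0,0,0,0,0,0,0,0], "claw": [1,1,1,1,1,1,1,1,1,1]}}

```text
time_s: 10.45
position: [0.4619, 0.1583, 0.2423]
tcp_rot: [0.0, -0.049, 0.999, 0.0]
contact_force: [-0.3, -0.1, -2.0]
width: 0.0218
grasp_force: 59.7
```

{"name": "arm_command", "arguments": {"dp": [[0,35,0],[0,25,0],[0,12,0],[0,4,0],[0,0,0],[0,0,0],[0,0,0]], "twist": [0,0,0,0,0,0,0], "claw": [1,1,1,1,1,1,1]}}

```text
time_s: 11.15
position: [0.4553, 0.2307, 0.2424]
tcp_rot: [0.0, -0.048, 0.999, -0.0]
contact_force: [-0.5, 0.1, -1.9]
width: 0.0221
grasp_force: 59.8
```

```bash
python3 held.py h2.png; python3 tgt.py 9 0 140
python3 - <<'E'
# refit stand from wrist view
from h import *
from fit import *
im=env.get_image("wrist");P=cloud(im)[im["z_map"]>0]
L=(P-[.5595,.1995,.03])@frame(.094)
lp=L[(L[:,0]>.03)&(L[:,0]<.045)&(L[:,2]>.002)&(L[:,2]<.014)&(abs(L[:,1])<.09)]
bt=L[(L[:,0]>-.01)&(L[:,0]<.006)&(abs(L[:,2]-.1)<.006)&(abs(L[:,1])<.06)]
for n,a in(("lip",lp),("backtop",bt)):
    if len(a)>10:print(n,len(a),np.percentile(a,[1,50,99],axis=0).round(4).tolist())
E
```

```text
t 11.15 T [0.4553 0.2307 0.2424] yaw 0.0937 F [-0.5  0.1 -1.9] w 0.0221 
 origin [0.5008 0.1921 0.168 ] pts 3504 
 top edge: lean err deg -0.48 roll deg 0.32 s at y=0 0.1599 n [-0.0023  0.0033] y [-0.0543  0.0193] yaw err 0.0046
pos [0.4554 0.2308 0.2424] yaw -3.0445 tilt [ 1.e-04 -2.e-04 -1.e+00] q6 0.228 w 0.022248929321782657 t 11.2
dp mm [-1.3  1.8 10.2] twist -0.0002
lip 249 [[0.0359, -0.0629, 0.0024], [0.0384, 0.0241, 0.01], [0.0411, 0.0664, 0.0118]]
backtop 399 [[-0.0052, -0.0425, 0.0984], [-0.0028, 0.0019, 0.1], [-0.0005, 0.0453, 0.1015]]
```

View pics/h2.png

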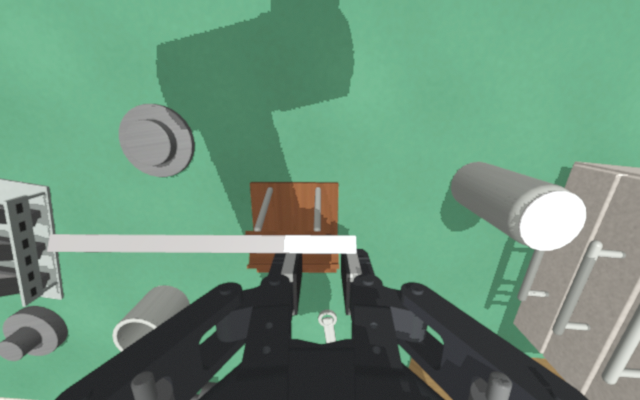

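{"name": "arm_command", "arguments": {"dp": [[-1.3,2.2,10],[-7,0,13.2],[-9.4,0,17.7],[-9.4,0,17.7],[-9.4,0,17.7],[-9.4,0,17.7],[-7,0,13.2],[-4.7,0,8.8],[0,0,0],[0,0,0]], "twist": [0,0,0,0,0,0,0,0,0,0], "claw": [1,1,1,1,1,1,1,1,1,1]}}

```text
time_s: 12.25
position: [0.5121, 0.2396, 0.1264]
tcp_rot: [-0.0, -0.049, 0.999, -0.0]
contact_force: [0.7, 1.3, -2.2]
width: 0.022
grasp_force: 59.8
```

```bash
python3 held.py h3.png; python3 tgt.py 4 0 0
```

```text
t 12.25 T [0.5121 0.2396 0.1264] yaw 0.0955 F [ 0.7  1.3 -2.2] w 0.022 
 origin [0.5577 0.2011 0.052 ] pts 3491 
 top edge: lean err deg -0.67 roll deg 0.36 s at y=0 0.1599 n [-0.0024  0.0032] y [-0.0544  0.0192] yaw err 0.0049
pos [0.5123 0.2397 0.1269] yaw -3.0427 tilt [ 5.e-04  2.e-04 -1.e+00] q6 0.208 w 0.02208137248618618 t 12.3
dp mm [-5.  -1.8 20.6] twist 0.0016
```

{"name": "arm_command", "arguments": {"dp": [[-4,-0.6,7],[-3,-0.6,6],[-1,0,2],[-0.5,0,1],[0,0,0],[0,0,0]], "twist": [0,0,0,0,0,0], "claw": [1,1,1,1,1,1]}}

```text
time_s: 12.9
position: [0.5208, 0.2393, 0.1105]
tcp_rot: [0.0, -0.049, 0.999, 0.0]
contact_force: [0.6, -0.2, -2.0]
width: 0.022
grasp_force: 59.8
```

{"name": "arm_command", "arguments": {"dp": [[1.3,0,0.7],[1.3,0,0.7],[0,0,0],[-0.5,0,0.9],[0,0,0]], "twist": [0,0,0,0,0], "claw": [1,1,1,1,1]}}

```text
time_s: 13.4
position: [0.5187, 0.2391, 0.108]
tcp_rot: [0.0, -0.049, 0.999, -0.0]
contact_force: [0.1, 0.8, -1.8]
width: 0.022
grasp_force: 59.8
```

```bash
python3 held.py h4.png; python3 tgt.py 3 0 0
```

```text
t 13.4 T [0.5187 0.2391 0.108 ] yaw 0.0955 F [ 0.1  0.8 -1.8] w 0.022 
 origin [0.5643 0.2005 0.0336] pts 3497 
 top edge: lean err deg -0.6 roll deg 0.29 s at y=0 0.1599 n [-0.0023  0.0034] y [-0.0543  0.0193] yaw err 0.0049
pos [0.5187 0.2391 0.108 ] yaw -3.0428 tilt [ 0.  0. -1.] q6 0.204 w 0.022141296172038777 t 13.45
dp mm [ 2.2 -0.5  2.2] twist 0.0015
```

{"name": "arm_command", "arguments": {"dp": [[-0.4,-0.3,0.8],[0,0,0],[-0.25,0,0.5],[0,0,0],[0,0,0]], "twist": [0,0,0,0,0], "claw": [1,1,1,1,1]}}

```text
time_s: 13.95
position: [0.5192, 0.2393, 0.1071]
tcp_rot: [-0.0, -0.05, 0.999, 0.0]
contact_force: [-1.5, 3.1, 2.0]
width: 0.0222
grasp_force: 60.1
```

{"name": "arm_command", "arguments": {"dp": [[-0.5,0,0.9],[0,0,0],[0,0,0]], "twist": [0,0,0], "claw": [1,1,1]}}

```text
time_s: 14.25
position: [0.519, 0.2394, 0.1068]
tcp_rot: [-0.0, -0.05, 0.999, 0.001]
contact_force: [-6.3, 1.8, 9.6]
width: 0.0225
grasp_force: 60.5
```

{"name": "arm_command", "arguments": {"dp": [[0.2,0,-0.4],[0.9,0,0.45],[0.9,0,0.45],[0,0,0],[0,0,0]], "twist": [0,0,0,0,0], "claw": [1,1,1,1,1]}}

```text
time_s: 14.75
position: [0.5176, 0.2392, 0.1061]
tcp_rot: [0.0, -0.05, 0.999, 0.001]
contact_force: [-4.3, 2.9, 7.0]
width: 0.0224
grasp_force: 60.0
```

```bash
python3 held.py h5.png; python3 tgt.py 3 0 0
```

```text
t 14.75 T [0.5176 0.2392 0.1061] yaw 0.0959 F [-4.3  2.9  7. ] w 0.0224 
 origin [0.5632 0.2007 0.0317] pts 3521 
 top edge: lean err deg 0.49 roll deg -0.02 s at y=0 0.1603 n [-0.0034  0.0023] y [-0.0539  0.0193] yaw err 0.0043
pos [0.5177 0.2392 0.1062] yaw -3.0425 tilt [ 1.0e-04  1.1e-03 -1.0e+00] q6 0.204 w 0.022300732173294476 t 14.8
dp mm [ 1.1 -0.8  0.4] twist 0.0018
```

{"name": "arm_command", "arguments": {"dp": [[0.6,0,0.2],[0.5,0,0.2],[0,0,0],[0,0,0]], "twist": [0,0,0,0], "claw": [1,1,1,1]}}

```text
time_s: 15.2
position: [0.5171, 0.2391, 0.1059]
tcp_rot: [0.001, -0.05, 0.999, 0.001]
contact_force: [-4.2, 3.3, 6.7]
width: 0.0225
grasp_force: 59.8
```

```bash
python3 held.py h6.png; python3 tgt.py 3 0 0
```

```text
t 15.2 T [0.5171 0.2391 0.1059] yaw 0.0958 F [-4.2  3.3  6.7] w 0.0225 
 origin [0.5627 0.2006 0.0315] pts 3505 
 top edge: lean err deg -0.42 roll deg 0.03 s at y=0 0.1602 n [-0.0037  0.0019] y [-0.0542  0.0192] yaw err 0.0007
pos [0.5171 0.2392 0.1059] yaw -3.0425 tilt [ 0.0011  0.0012 -1.    ] q6 0.204 w 0.02203384819877489 t 15.25
dp mm [ 0.6 -0.8  0.1] twist 0.0018
```

{"name": "arm_command", "arguments": {"dp": [[0.5,0,0.2],[0,0,0],[0,0,0],[0,0,0],[0,0,0],[0,0,0]], "twist": [0,0,0,0,0,0], "claw": [1,1,0.45,0.45,0.45,0.45]}}

```text
time_s: 15.85
position: [0.5164, 0.2382, 0.1046]
tcp_rot: [-0.0, -0.049, 0.999, -0.0]
contact_force: [0.2, -0.2, -0.1]
width: 0.047
grasp_force: 0.0
```

```bash
python3 held.py h7.png; python3 tgt.py 3 0 0
```

```text
t 15.85 T [0.5164 0.2382 0.1046] yaw 0.0952 F [ 0.2 -0.2 -0.1] w 0.047 
 origin [0.562  0.1997 0.0302] pts 3583 
 top edge: lean err deg 0.49 roll deg 0.0 s at y=0 0.1611 n [-0.0022  0.0034] y [-0.0532  0.0192] yaw err 0.0024
pos [0.5164 0.2383 0.1046] yaw -3.043 tilt [-1.e-04 -4.e-04 -1.e+00] q6 0.204 w 0.04676319424188481 t 15.9
dp mm [-0.3  0.  -1.2] twist 0.0013
```

View pics/h7.png

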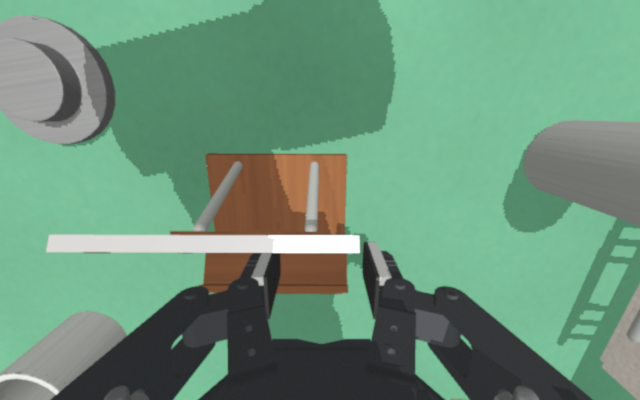

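{"name": "arm_command", "arguments": {"dp": [[-1,0,-3],[-1,0,-8],[0,0,-20],[0,0,-35],[0,0,-40],[0,0,-40],[0,0,-30],[0,0,0],[0,0,0],[0,0,0]], "twist": [0,0,0,0,0,0,0,0,0,0], "claw": [0.45,0.45,0.45,0.45,0.45,0.45,0.45,0.45,0.45,0.45]}}

```text
time_s: 16.9
position: [0.5176, 0.2385, 0.2798]
tcp_rot: [-0.001, -0.049, 0.999, -0.0]
contact_force: [0.1, 0.4, -1.0]
width: 0.047
grasp_force: 0.0
```

Run:
```python
from h import *
from fit import *
print(np.round(env.read_state()["contact_force"],1),env.read_state()["time_s"])
ims=[]
for n in("top","wrist","side"):
    im=env.get_image(n);save(im,n+"9.png");P=cloud(im)[im["z_map"]>0]
    o=np.array([.5622,.2,.0314]);y=.094
    if n!="side":
        for off,lo,hi in((.003,[.0,-.06,.01],[.006,.06,.155]),):
            m=sel(P,o,frame(y),lo,hi)
            if m.sum()>30:
                Q=P[m];k=np.linalg.svd(Q-Q.mean(0),full_matrices=False)[2][2];k*=np.sign(k[2]);print(n,m.sum(),"lean",np.degrees(np.arcsin(k[2])).round(2),"yaw",np.arctan2(k[1],k[0]).round(4))
        L=(P-o)@frame(y);e=L[(abs(L[:,2]-.16)<.004)&(abs(L[:,0])<.008)];print(" edge n",np.percentile(e[:,0],[3,97]).round(4),"y",np.percentile(e[:,1],[1,99]).round(4),"s",np.median(e[:,2]).round(4))
a=cv2.imread("pics/top9.png")[130:280,200:460];b=cv2.imread("pics/side9.png")[120:290,240:400]
cv2.imwrite("pics/f.png",np.hstack([cv2.resize(a,(450,260)),cv2.resize(b,(245,260),interpolation=cv2.INTER_CUBIC)]))
```

```text
[ 0.1  0.4 -1. ] 16.9
top 575 lean 28.51 yaw 0.0931
 edge n [-0.0041  0.0065] y [-0.8914  0.0521] s 0.1594
wrist 2367 lean 28.59 yaw 0.0943
 edge n [-0.0026  0.0033] y [-0.0526  0.0545] s 0.1599
```

View pics/f.png

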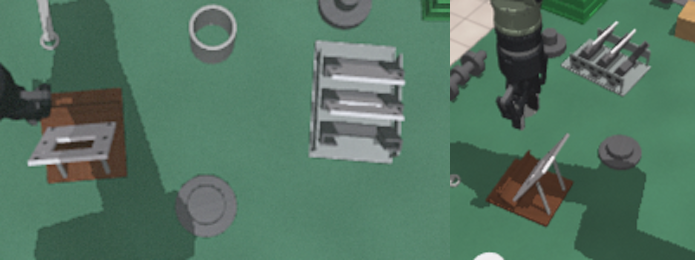

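The plate stands flush on the stand: lean 28.5°, yaw matching the stand, and centred to about 1 mm. The other plates are still in the rack and the arm is clear.

```bash
python3 -c "
from plant import env
print(env.job_done())"
```

```text
the job is handed in; nothing more can be done
None
```

The end plate is standing on the stand's ledge, centred to about 1 mm and lying back against the backrest; I let go only once it was on the ledge, and handed in at about 17 s with the arm clear and nothing else visibly moved.

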